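# Light the desk lamp for reading

## Robot

A 7-joint arm with a two-finger parallel gripper is mounted at the origin on the work surface. World frame = base frame: x ahead of the robot, y to its left, z up, the work surface at z = 0. Lengths are in m, angles in rad, forces in N, time in s.
With the tool pointing down it reaches from about 0.4 to 0.875 m from the base axis. Payload 6.5 kg.
Tool frame: the origin (TCP) lies at the centre of the arm's flange, where the gripper is bolted on; the fingertips stand 173 mm ahead of it and the grasp point (between the pads) lies 155 mm ahead of it; z points along the fingers, y is the line along which they close (so a half turn about z gives the same grasp; the last joint's range is limited). The gripper opens to 85 mm and grips with 20 to 120 N. Pads are 22 mm wide; open, the fingers measure 114 mm over their backs; the gripper's body (76 mm by 85 mm) begins 54 mm behind the grasp point. The pads swing forward as they close: fully open they stand 13 mm farther back than shut.
Start: joints at [-1.388, 0.536, -0.004, 1.538, 0.003, 1.067, -0.071], TCP at [0.16, 0.63, 0.405] pointing down, gripper open.
Joint ranges: [-2.7, 2.7], [-0.37, 2.16], [-1.27, 1.26], [0.24, 2.4], [-1.31, 4.45], [0.19, 1.91], [-2.76, 2.76]. Speed limits (rad/s): [2.39, 2.39, 3.14, 3.14, 3.14, 3.14, 3.14].

## Interface

Orientations are given as a rotation vector (axis times angle).
In Python, from workcell import env, eyes, job gives the robot as it stands.
- The arm moves only by the tool step_arm, never from a script. Its argument "deltas" is a list of rows, each an object of numbers: "ax", "ay", "az": the turn, a rotation vector about the world's x, y, z in rad; "tx", "ty", "tz": the shift along the world's x, y, z in m; "hand": the opening, from 0 (shut) to 1 (fully open). A call has 1 to 8 rows; each row is the pose to reach, as a shift and turn from the pose commanded when the call began; what a row does not reach only later rows make up. A row lasts 1/8 s, in which the tool goes at most 62.5 mm and 10.7 degrees, less where a joint would pass 70% of its speed; a pose out of reach is approached as far as the arm can. A call with a gripper value outside its range is refused whole. The fingers move at their own pace and stop on an object; "squeeze" is the grip in N (left out, the last holds). Time passes only in rows, so rows that repeat a pose let the fingers close. It gives the time, the measured TCP pose, the force, the opening and the grip force at its end, in the units of the state.
- env.read_state(): the state, without advancing time (a new reading comes with each control period).
- eyes.capture(name): name is "side" or "top"; returns a dict with "pixels" (420x560x3 uint8, red, green, blue), "fx", "fy", "cx", "cy" (pixels), "R" (3x3) and "t" (3): a world point X has camera coordinates R X + t. Camera axes: x right, y down, z forward; pixel columns grow to the right and rows downward; lengths in m; the calibration is good to about 2 mm. A picture is of the moment at which its call begins. There is no depth.
- job.job_done(): hands the job in; it is judged then, once.
The state is a dict: "time_s": time; "qpos": joint angles; "joint_vel": joint speeds; "tau": joint torques, N m; "position": TCP position; "orientation": TCP orientation; "wrist_force": force on the tool from outside, world axes, zero at the start; "moment": the same for the moment, N m; "finger_gap": finger opening in m; "grasp_force": force on a finger pad.
Only numpy, scipy, OpenCV 4.12 (cv2) and the standard library are available. Lean on these libraries where they do the work, as an engineer would, in place of code of your own. Each camera call takes 0.05 s, during which the arm holds its last target. There are 200 camera calls.

## Task

Light the desk lamp for reading, using only light touches of the fingertips: push the blue rocker switch on the desk's socket bar fully over to on by pressing its raised, white-marked end, then tap the lamp's red power key, then its yellow brighter key, letting each key spring back up before going on. Work as gently as a finger would, do not press any lamp key while the socket bar is still off, and do not press the grey dimmer key at all. Leave the phone, glue stick, mug and laptop where they are, and finish with nothing touched.

Things in the scene. Friction and masses are not known exactly. Their poses are not given: they have to be found in the camera images.
- socket_bar: White socket bar screwed to the desk, cord down through the desk top: 62 mm wide (own x), 250 mm long (own y; 274 with its 5 mm high end ears), 40 mm high. Origin: centre of the underside, z up. Blue rocker switch in its top at y = +95 mm, empty socket at y = +38, white chargers at y = -22 and -82, tops 75 mm above the desk. Stands left or right on the desk, the lamp on the other side.
- rocker (a joint): Blue rocker, 22 mm wide, 33 mm long along the bar's y, pivoting at y = +95 mm. Its flat halves meet in a V 44 mm above the desk. 0 rad = off (start): white-marked outer half slopes up to 50 mm, 16 mm outside the pivot; inner half level. 0.34 = on: outer half level at 44 mm, inner raised. On above 0.29. Snaps over and stays once past its middle (3 mm down, 4 N); its stop gives 2 mm from 5 N on.
- rocker_on_end (a point): Point to press: on the sloping top of the rocker's raised, white-marked outer half, 13 mm along that face from the pivot: bar (0, +107, 48 mm) when off, 44 mm above the desk when on; moves with the rocker. Keep the fingertips off the inner half: aim here or up to 5 mm farther out along the bar's +y.
- lamp: White LED desk lamp screwed to the desk, cord down through the desk top. Round base 170 mm across, 22 mm high; origin: centre of its underside, z up. Three keys in a row on the base at lamp x = -45 mm: yellow brighter y = -36, red power y = 0, grey dimmer y = +36 mm. A 15 mm post rises at x = +60 mm, leaning to +x, to x = +150 mm, 440 mm high; the 300 mm long light head lies along y beyond that.
- key_power_top (a point): Centre of the top of the lamp's red power key (white power symbol), 20 mm across, 29 mm above the desk, 7 mm proud of the base.
- key_bright_top (a point): Centre of the top of the lamp's yellow brighter key (black sun), 20 mm across, 29 mm above the desk, 7 mm proud of the base.
- key_dim_top (a point): Centre of the top of the lamp's grey dimmer key (small white dot), 20 mm across, 29 mm above the desk, 7 mm proud of the base. Not to be pressed.
- key_power (a joint): How far the red power key is pressed: 0 = up, 0.005 m = bottom. Sprung: starts to give at 1 N, clicks at 0.002 m (4 N), bottoms at 8 N, springs back up when let go.
- key_bright (a joint): How far the yellow brighter key is pressed: same spring, click and travel as the power key.
- key_dim (a joint): How far the grey dimmer key is pressed: same spring and travel.
- glue_stick: Loose glue stick standing upright near the lamp base's near edge: 26 mm across, 76 mm tall, white and blue with an orange cap. Origin: centre of its underside. Bystander.
- phone: Loose black phone lying screen up between bar and lamp: 155 mm along its x, 75 mm along its y, 9 mm thick. Origin: centre of its underside. Bystander.
- mug: Loose blue mug, 80 mm across, 92 mm tall, handle at its own +y. Origin: centre of its underside. Bystander, on the far part of the desk.
- laptop: Closed silver laptop: 215 mm along its x, 310 mm along its y, 17 mm thick, loose. Origin: centre of its underside. Bystander, on the far part of the desk.

How it is judged:
On the way, in this order (a step that is already met when the one before it is completed fails the run):
1. the socket bar's rocker switch is pushed over to on (above 0.29 rad) (value of joint rocker above 0.29 rad), for 0.05 s.
2. the lamp's red power key is pressed to its click (2 mm) (value of joint key_power above 0.002 m), for 0.02 s.
3. the power key is let go and is up again (value of joint key_power below 0.0007 m), for 0.05 s.
4. the lamp's yellow brighter key is pressed to its click (2 mm), the power key staying up (value of joint key_bright above 0.002 m and value of joint key_power below 0.0007 m), for 0.02 s.
At the end, for the whole second after the job is handed in: The rocker switch stands at on (above 0.29 rad), all three lamp keys are up (within 0.7 mm), the glue stick is upright and it, the phone, the mug and the laptop are within 15 mm of where they stood (value of joint rocker above 0.29 rad and value of joint each of key_power, key_bright, key_dim below 0.0007 m and distance of each of glue_stick, phone, mug, laptop from where it was at the start of the episode below 0.015 m and angle between glue_stick's own z axis and vertical below 0.1 rad); the robot touches nothing.
It fails at once if the lamp or one of its keys is pressed or bumped with more than 20 N (contact force between any of the fingers, the arm and lamp above 20 N).
It fails at once if the socket bar or its switch is pressed or bumped with more than 20 N (contact force between any of the fingers, the arm and socket_bar above 20 N).
It fails at once if a lamp key is pressed while the socket bar is still off (value of joint rocker below 0.29 rad and value of joint any of key_power, key_bright above 0.002 m).
It fails at once if the dimmer key is pressed (2 mm) (value of joint key_dim above 0.002 m).
It fails at once if the glue stick, phone, mug or laptop is lifted, tipped or shifted by more than 15 mm (distance of any of glue_stick, phone, mug, laptop from where it was at the start of the episode above 0.015 m or angle between glue_stick's own z axis and vertical above 0.35 rad).
It also fails if it takes over 58 s, if anything falls off the work surface, if the arm or the gripper's body presses on something with over 40 N, if the wrist force passes 120 N, or if a joint passes its speed limit or range.

## Working session

There is one attempt and no reset: what is moved stays moved. The work goes in short steps, Python scripts to look and compute and a tool call to move; the robot and the scene stay as the last step left them, time stands still between calls to the robot, and variables do not carry over. Pictures are saved under pics/ and viewed, at most 10 in all, crops included, and the job is handed in when it is done.

Besides the shell and the picture viewer there is one more tool, called as name([rows], argument=value, ...), one row to a line, values as JSON. step_arm: Moves the arm, as the interface text tells. Its arguments: {"type":"object","properties":{"deltas":{"type":"array","items":{"type":"object","properties":{"ax":{"type":"number"},"ay":{"type":"number"},"az":{"type":"number"},"tx":{"type":"number"},"ty":{"type":"number"},"tz":{"type":"number"},"hand":{"type":"number"}}}},"squeeze":{"type":"number"}},"required":["deltas"]}

```bash
mkdir -p pics; cat > h.py <<'E'
import numpy as np, cv2, pickle
def load(n): return pickle.load(open(f'pics/{n}.pkl','rb'))
def ray(c,u,v,z):
    R=np.array(c['R']);t=np.array(c['t']);o=-R.T@t
    d=R.T@np.array([(u-c['cx'])/c['fx'],(v-c['cy'])/c['fy'],1.]);return o+d*(z-o[2])/d[2]
def proj(c,X):
    p=np.array(c['R'])@np.array(X)+np.array(c['t']);return c['fx']*p[0]/p[2]+c['cx'],c['fy']*p[1]/p[2]+c['cy']
E
python3 - <<'E'
from workcell import env,eyes
import pickle,cv2,numpy as np
for n in('top','side'):
    c=eyes.capture(n);pickle.dump(c,open(f'pics/{n}.pkl','wb'));cv2.imwrite(f'pics/{n}.png',c['pixels'][:,:,::-1])
    R=np.array(c['R']);print(n,-R.T@np.array(c['t']),R[2],c['fx'])
print(env.read_state())
E
```

```text
top [0.45080909 0.02475162 1.00842177] [ 0.14665181  0.01092048 -0.98912789] 427.8503075424872
side [0.16613814 0.56095074 0.62523334] [ 0.49593428 -0.60066425 -0.6270978 ] 444.6583643706835
{'time_s': 0.1, 'qpos': array([-1.38823062,  0.53714833, -0.00441914,  1.53879246,  0.00256535,
        1.06727321, -0.07119503]), 'joint_vel': array([ 0.00082493, -0.00101016, -0.00190538, -0.00337386,  0.00092478,
        0.00048117, -0.00118494]), 'tau': array([ 2.48858443e-03, -5.84567249e+01,  1.05168913e+00, -2.59777540e+01,
        1.25923121e-02,  4.63065226e-03, -2.01077853e-05]), 'position': array([0.15996105, 0.62970177, 0.40385602]), 'orientation': array([-3.89673279e-01, -3.11722814e+00,  2.53282613e-03]), 'wrist_force': array([0.25246576, 0.4430216 , 0.60700939]), 'moment': array([-0.0423226 ,  0.0142856 ,  0.00658428]), 'grasp_force': 0.0, 'finger_gap': 0.08567306394573063}
```

View pics/top.png

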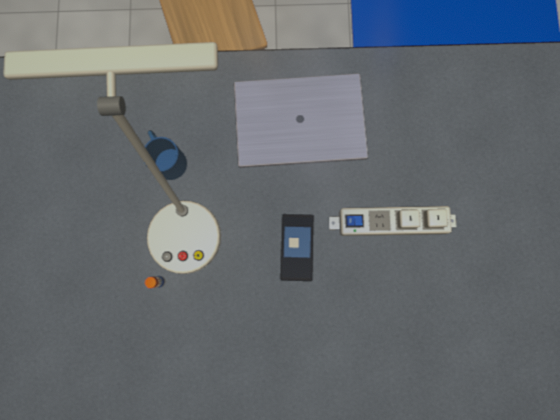

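View pics/side.png

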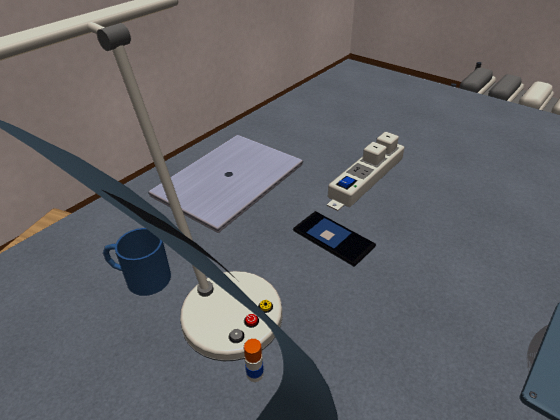

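The top view shows the lamp base at about (183,237). Its keys are grey (167,257), red (183,256) and yellow (198,255), with the glue stick at (152,282). The phone is at (297,247), and the bar runs from (342,221) to (450,219) with the blue rocker at (355,221). The side view shows the same layout, with the rocker at (346,183), red at (251,320) and yellow at (266,305). Next I'll measure these points.

```bash
python3 - <<'E'
from h import *
def cen(m,box):
    x0,y0,x1,y1=box;k=np.zeros_like(m);k[y0:y1,x0:x1]=m[y0:y1,x0:x1]
    n,l,s,c=cv2.connectedComponentsWithStats(k.astype(np.uint8));i=1+np.argmax(s[1:,4]);return c[i],s[i]
boxes={'top':dict(red=(174,248,191,265),yel=(191,247,207,264),grey=(159,249,175,265),roc=(343,210,368,232),glue=(140,270,165,292),base=(130,190,235,285),bar=(336,200,455,240)),
'side':dict(red=(242,311,260,329),yel=(257,297,275,314),grey=(227,327,245,345),roc=(330,172,362,195),glue=(240,335,266,360))}
H=dict(red=.029,yel=.029,grey=.029,roc=.046,glue=.076,base=.022,bar=.04)
P={}
for n in boxes:
    c=load(n);im=c['pixels'].astype(int);r,g,b=im[...,0],im[...,1],im[...,2]
    M=dict(red=(r>g+60)&(r>b+60),yel=(r>b+60)&(g>b+50),grey=(abs(r-b)<25)&(r<150),roc=(b>r+40)&(b>g+25),glue=(r>g+50)&(r>b+80),base=(r>150)&(g>150)&(b>130),bar=(r>150)&(g>150)&(b>120))
    for k in boxes[n]:
        (u,v),s=cen(M[k],boxes[n][k]);X=ray(c,u,v,H[k]);P[n,k]=(u,v)
        print(n,k,np.round((u,v),1),s,X.round(4))
        if k=='bar':
            q=M[k].copy();q[:200]=0;q[240:]=0;q[:,:341]=0;q[:,452:]=0
            rect=cv2.minAreaRect(np.argwhere(q)[:,::-1].astype(np.float32));bp=np.array([ray(c,*p,.04)for p in cv2.boxPoints(rect)]);print(bp.round(4))
A,B=load('top'),load('side')
def PM(c):return np.array([[c['fx'],0,c['cx']],[0,c['fy'],c['cy']],[0,0,1]])@np.c_[c['R'],c['t']]
for k in boxes['side']:
    X=cv2.triangulatePoints(PM(A),PM(B),np.array(P['top',k]),np.array(P['side',k]));print(k,(X[:3]/X[3]).ravel().round(4))
a=cv2.resize(A['pixels'][195:250,325:465,::-1],None,fx=5.7,fy=5.7,interpolation=2)
b=cv2.resize(B['pixels'][120:220,310:420,::-1],None,fx=3,fy=3,interpolation=2)
cv2.imwrite('pics/c.png',np.vstack([a,np.pad(b[:285],((0,0),(0,a.shape[1]-b.shape[1]),(0,0)))]))
E
```

```text
top red [182.1 255.5] [178 252   9   8  58] [0.4864 0.2567 0.029 ]
top yel [197.8 254.8] [194 251   9   9  60] [0.4871 0.2208 0.029 ]
top grey [166.9 256.1] [162 251  11  11  99] [0.4858 0.2916 0.029 ]
top roc [354.3 220.5] [347 216  16  10 154] [ 0.5554 -0.1362  0.046 ]
top glue [150.2 282. ] [145 277  11  11 101] [0.4294 0.314  0.076 ]
top base [182.8 236.3] [ 147  201   72   72 3555] [0.5307 0.2572 0.022 ]
top bar [404.1 219.8] [ 342  207  113   27 1750] [ 0.555 -0.25   0.04 ]
[[ 0.585  -0.1099  0.04  ]
 [ 0.5834 -0.3578  0.04  ]
 [ 0.5252 -0.3541  0.04  ]
 [ 0.5267 -0.1083  0.04  ]]
side red [251.2 319. ] [245 314  13  12 102] [0.4869 0.2553 0.029 ]
side yel [265.3 304.8] [260 300  12  11  96] [0.4875 0.2198 0.029 ]
side grey [236.1 335.8] [228 329  17  14 182] [0.4844 0.2934 0.029 ]
side roc [345.9 181.5] [338 176  17  12 111] [ 0.5569 -0.1343  0.046 ]
side glue [252.8 347. ] [244 339  17  21 241] [0.4284 0.3132 0.076 ]
red [0.4862 0.2562 0.0306]
yel [0.4869 0.2205 0.0302]
grey [0.4858 0.2923 0.0264]
roc [ 0.5565 -0.1359  0.0451]
glue [0.4289 0.3136 0.0762]
```

View pics/c.png

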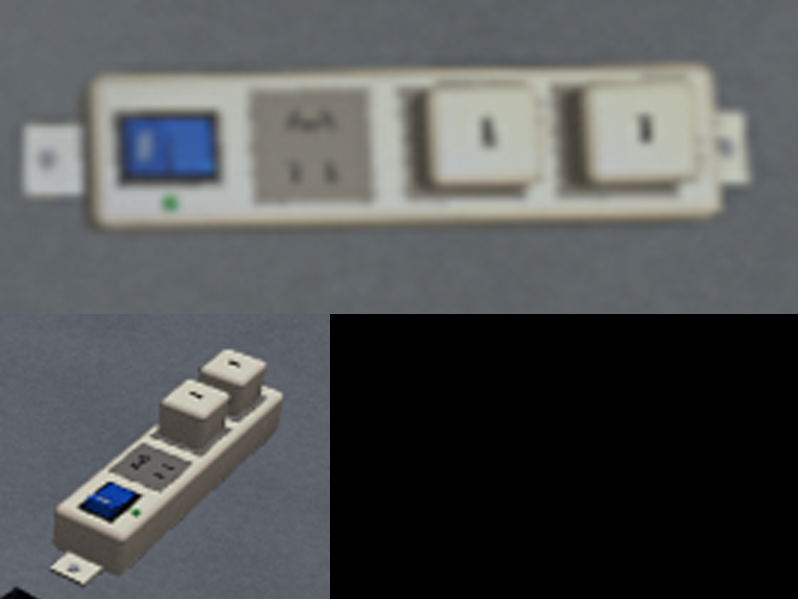

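The triangulated heights agree: keys about 30 mm, rocker about 45 mm, glue cap 76 mm. The lamp centre and key spacing agree too. I'll press the rocker at (0.556, -0.1225) with the closing line along x, the power key at (0.4865, 0.256) and the brighter key at (0.487, 0.220).

step_arm([
  {"tx":0.025,"ty":-0.047,"az":-0.0825,"hand":0},
  {"tx":0.05,"ty":-0.094,"az":-0.165,"hand":0},
  {"tx":0.075,"ty":-0.141,"az":-0.2475,"hand":0},
  {"tx":0.1,"ty":-0.188,"az":-0.33,"hand":0},
  {"tx":0.125,"ty":-0.235,"az":-0.4125,"hand":0},
  {"tx":0.15,"ty":-0.282,"az":-0.495,"hand":0},
  {"tx":0.175,"ty":-0.329,"az":-0.5775,"hand":0},
  {"tx":0.198,"ty":-0.376,"az":-0.66,"hand":0},
], squeeze=20)

```text
$.deltas[0]: bad value
```

step_arm([
  {"tx":0.025,"ty":-0.047,"az":-0.0825,"hand":0},
  {"tx":0.05,"ty":-0.094,"az":-0.165,"hand":0},
  {"tx":0.075,"ty":-0.141,"az":-0.2475,"hand":0},
  {"tx":0.1,"ty":-0.188,"az":-0.33,"hand":0},
  {"tx":0.125,"ty":-0.235,"az":-0.4125,"hand":0},
  {"tx":0.15,"ty":-0.282,"az":-0.495,"hand":0},
  {"tx":0.175,"ty":-0.329,"az":-0.5775,"hand":0},
  {"tx":0.198,"ty":-0.376,"az":-0.66,"hand":0},
])

```text
$.deltas[0]: bad value
```

```bash
cat > st.py <<'E'
from workcell import env
from scipy.spatial.transform import Rotation as Ro
s=env.read_state();M=Ro.from_rotvec(s['orientation']).as_matrix()
print(s['time_s'],s['position'].round(4),'ty',M[:,1].round(3),'tz',M[:,2].round(3),s['wrist_force'].round(2),s['finger_gap'],s['qpos'].round(2))
print('tip',(s['position']+M[:,2]*.173).round(4))
E
python3 st.py
```

```text
0.1 [0.16   0.6297 0.4039] ty [ 0.246  0.969 -0.002] tz [-0.    -0.002 -1.   ] [0.25 0.44 0.61] 0.08567306394573063 [-1.39  0.54 -0.    1.54  0.    1.07 -0.07]
tip [0.1599 0.6294 0.2309]
```

step_arm([
  {"ax":0,"ay":0,"az":-0.0825,"tx":0.025,"ty":-0.047,"tz":0,"hand":0},
  {"ax":0,"ay":0,"az":-0.165,"tx":0.05,"ty":-0.094,"tz":0,"hand":0},
  {"ax":0,"ay":0,"az":-0.2475,"tx":0.075,"ty":-0.141,"tz":0,"hand":0},
  {"ax":0,"ay":0,"az":-0.33,"tx":0.1,"ty":-0.188,"tz":0,"hand":0},
  {"ax":0,"ay":0,"az":-0.4125,"tx":0.125,"ty":-0.235,"tz":0,"hand":0},
  {"ax":0,"ay":0,"az":-0.495,"tx":0.15,"ty":-0.282,"tz":0,"hand":0},
  {"ax":0,"ay":0,"az":-0.5775,"tx":0.175,"ty":-0.329,"tz":0,"hand":0},
  {"ax":0,"ay":0,"az":-0.66,"tx":0.198,"ty":-0.376,"tz":0,"hand":0},
], squeeze=20)

```text
time_s: 1.1
position: [0.3586, 0.2522, 0.4046]
orientation: [1.383, 2.821, 0.0]
wrist_force: [1.7, 0.0, 0.8]
finger_gap: 0.0002
grasp_force: 0.0
```

step_arm([
  {"ax":0,"ay":0,"az":-0.0825,"tx":0.025,"ty":-0.047,"tz":0,"hand":0},
  {"ax":0,"ay":0,"az":-0.165,"tx":0.05,"ty":-0.094,"tz":0,"hand":0},
  {"ax":0,"ay":0,"az":-0.2475,"tx":0.075,"ty":-0.141,"tz":0,"hand":0},
  {"ax":0,"ay":0,"az":-0.33,"tx":0.1,"ty":-0.188,"tz":0,"hand":0},
  {"ax":0,"ay":0,"az":-0.4125,"tx":0.125,"ty":-0.235,"tz":0,"hand":0},
  {"ax":0,"ay":0,"az":-0.495,"tx":0.15,"ty":-0.282,"tz":0,"hand":0},
  {"ax":0,"ay":0,"az":-0.5775,"tx":0.175,"ty":-0.329,"tz":0,"hand":0},
  {"ax":0,"ay":0,"az":-0.66,"tx":0.198,"ty":-0.376,"tz":0,"hand":0},
])

```text
time_s: 2.1
position: [0.5567, -0.1234, 0.4044]
orientation: [-2.221, -2.221, 0.0]
wrist_force: [0.1, 0.1, -0.1]
finger_gap: -0.0001
grasp_force: 0.0
```

```bash
python3 st.py
```

```text
2.1 [ 0.5567 -0.1234  0.4044] ty [ 1. -0. -0.] tz [-0.  0. -1.] [ 0.08  0.06 -0.13] -8.049954588105104e-05 [-0.3   0.45  0.59  1.78 -0.29  1.    0.4 ]
tip [ 0.5566 -0.1233  0.2314]
```

step_arm([
  {"ax":0,"ay":0,"az":0,"tx":0,"ty":0.001,"tz":-0.04,"hand":0},
  {"ax":0,"ay":0,"az":0,"tx":0,"ty":0.001,"tz":-0.08,"hand":0},
  {"ax":0,"ay":0,"az":0,"tx":0,"ty":0.001,"tz":-0.12,"hand":0},
  {"ax":0,"ay":0,"az":0,"tx":0,"ty":0.001,"tz":-0.15,"hand":0},
  {"ax":0,"ay":0,"az":0,"tx":0,"ty":0.001,"tz":-0.165,"hand":0},
  {"ax":0,"ay":0,"az":0,"tx":0,"ty":0.001,"tz":-0.165,"hand":0},
])

```text
time_s: 2.85
position: [0.5558, -0.121, 0.2391]
orientation: [-2.218, -2.223, 0.002]
wrist_force: [0.3, -1.1, 0.2]
finger_gap: 0.0001
grasp_force: 0.0
```

```bash
python3 st.py; python3 - <<'E'
from workcell import eyes
import cv2,numpy as np
from h import *
c=eyes.capture('side');cv2.imwrite('pics/s2.png',cv2.resize(c['pixels'][90:240,270:440,::-1],None,fx=4,fy=4,interpolation=2))
E
```

```text
2.85 [ 0.5558 -0.121   0.2391] ty [ 1.     0.002 -0.002] tz [-0.002  0.    -1.   ] [ 0.29 -1.05  0.19] 0.00012772504809753596 [-0.2   0.68  0.46  1.88 -0.45  0.69  0.53]
tip [ 0.5555 -0.121   0.0661]
```

View pics/s2.png

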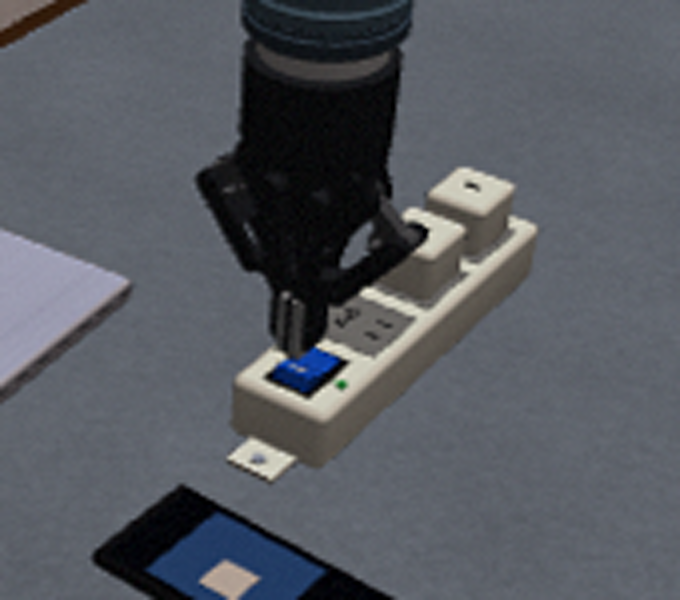

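The tips are directly over the white-marked end (about (297,365) in the crop). Now the gentle press.

step_arm([
  {"ax":0,"ay":0,"az":0,"tx":0,"ty":-0.001,"tz":-0.008,"hand":0},
  {"ax":0,"ay":0,"az":0,"tx":0,"ty":-0.001,"tz":-0.012,"hand":0},
  {"ax":0,"ay":0,"az":0,"tx":0,"ty":-0.001,"tz":-0.014,"hand":0},
  {"ax":0,"ay":0,"az":0,"tx":0,"ty":-0.001,"tz":-0.016,"hand":0},
  {"ax":0,"ay":0,"az":0,"tx":0,"ty":-0.001,"tz":-0.017,"hand":0},
  {"ax":0,"ay":0,"az":0,"tx":0,"ty":-0.001,"tz":-0.018,"hand":0},
])

```text
time_s: 3.65
position: [0.5562, -0.1217, 0.2219]
orientation: [-2.219, -2.224, -0.001]
wrist_force: [-0.6, 2.3, 3.5]
finger_gap: 0.0001
grasp_force: 1.5
```

step_arm([
  {"ax":0,"ay":0,"az":0,"tx":0,"ty":0,"tz":-0.001,"hand":0},
  {"ax":0,"ay":0,"az":0,"tx":0,"ty":0,"tz":-0.002,"hand":0},
  {"ax":0,"ay":0,"az":0,"tx":0,"ty":0,"tz":-0.003,"hand":0},
])

```text
time_s: 4.03
position: [0.5559, -0.1223, 0.2185]
orientation: [2.219, 2.223, -0.001]
wrist_force: [1.3, 0.1, 0.5]
finger_gap: -0.0001
grasp_force: 0.0
```

step_arm([
  {"ax":0,"ay":0,"az":0,"tx":0,"ty":0,"tz":-0.0005,"hand":0},
  {"ax":0,"ay":0,"az":0,"tx":0,"ty":0,"tz":-0.001,"hand":0},
  {"ax":0,"ay":0,"az":0,"tx":0,"ty":0,"tz":-0.001,"hand":0},
])

```text
time_s: 4.4
position: [0.556, -0.1221, 0.2176]
orientation: [-2.219, -2.224, 0.0]
wrist_force: [-0.2, 0.7, 0.8]
finger_gap: 0.0001
grasp_force: 0.0
```

step_arm([
  {"ax":0,"ay":0,"az":0,"tx":0,"ty":0,"tz":-0.0005,"hand":0},
  {"ax":0,"ay":0,"az":0,"tx":0,"ty":0,"tz":-0.001,"hand":0},
  {"ax":0,"ay":0,"az":0,"tx":0,"ty":0,"tz":-0.001,"hand":0},
])

```text
time_s: 4.78
position: [0.5561, -0.1221, 0.217]
orientation: [2.219, 2.224, 0.0]
wrist_force: [-1.1, 0.6, 5.6]
finger_gap: 0.0002
grasp_force: 2.6
```

step_arm([
  {"ax":0,"ay":0,"az":0,"tx":0,"ty":0,"tz":0.01,"hand":0},
  {"ax":0,"ay":0,"az":0,"tx":0,"ty":0,"tz":0.05,"hand":0},
  {"ax":0,"ay":0,"az":0,"tx":0,"ty":0.03,"tz":0.08,"hand":0},
  {"ax":0,"ay":0,"az":0,"tx":-0.01,"ty":0.08,"tz":0.08,"hand":0},
  {"ax":0,"ay":0,"az":0,"tx":-0.02,"ty":0.13,"tz":0.08,"hand":0},
  {"ax":0,"ay":0,"az":0,"tx":-0.03,"ty":0.18,"tz":0.08,"hand":0},
  {"ax":0,"ay":0,"az":0,"tx":-0.04,"ty":0.23,"tz":0.08,"hand":0},
])

```text
time_s: 5.65
position: [0.5156, 0.1095, 0.2972]
orientation: [2.219, 2.223, 0.001]
wrist_force: [0.6, 0.0, -0.3]
finger_gap: 0.0003
grasp_force: 0.0
```

```bash
python3 st.py; python3 - <<'E'
from workcell import eyes
import cv2,numpy as np
a=eyes.capture('side')['pixels'];b=eyes.capture('top')['pixels']
f=lambda x:cv2.resize(x[:,:,::-1],(480,400),interpolation=2)[:, :390]
cv2.imwrite('pics/s3.png',np.hstack([f(a[150:215,320:398]),f(b[195:245,325:385])]))
E
```

```text
5.65 [0.5156 0.1095 0.2972] ty [1.    0.002 0.001] tz [ 0.001  0.    -1.   ] [ 0.63  0.03 -0.28] 0.0003019244708454122 [-0.7   0.53  0.52  1.97 -0.39  0.74  0.06]
tip [0.5157 0.1096 0.1242]
```

View pics/s3.png

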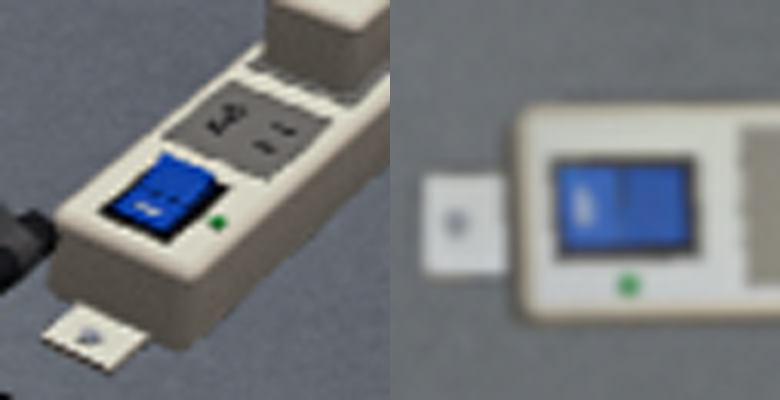

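The inner half is now raised and the marked half level, so the switch is on. On to the power key.

step_arm([
  {"ax":0,"ay":0,"az":0,"tx":-0.01,"ty":0.05,"tz":0,"hand":0},
  {"ax":0,"ay":0,"az":0,"tx":-0.02,"ty":0.1,"tz":0,"hand":0},
  {"ax":0,"ay":0,"az":0,"tx":-0.029,"ty":0.1465,"tz":0,"hand":0},
  {"ax":0,"ay":0,"az":0,"tx":-0.029,"ty":0.1465,"tz":-0.03,"hand":0},
  {"ax":0,"ay":0,"az":0,"tx":-0.029,"ty":0.1465,"tz":-0.06,"hand":0},
  {"ax":0,"ay":0,"az":0,"tx":-0.029,"ty":0.1465,"tz":-0.08,"hand":0},
  {"ax":0,"ay":0,"az":0,"tx":-0.029,"ty":0.1465,"tz":-0.08,"hand":0},
  {"ax":0,"ay":0,"az":0,"tx":-0.029,"ty":0.1465,"tz":-0.08,"hand":0},
])

```text
time_s: 6.75
position: [0.4877, 0.2543, 0.2176]
orientation: [2.219, 2.223, 0.002]
wrist_force: [-0.4, 0.3, -0.3]
finger_gap: -0.0001
grasp_force: 0.0
```

```bash
python3 st.py; python3 - <<'E'
from workcell import eyes
import cv2,numpy as np
a=eyes.capture('side')['pixels']
cv2.imwrite('pics/s4.png',cv2.resize(a[240:390,170:340,::-1],None,fx=4,fy=4,interpolation=2))
E
```

```text
6.75 [0.4877 0.2543 0.2176] ty [1.    0.001 0.001] tz [ 0.001  0.001 -1.   ] [-0.44  0.31 -0.27] -0.0001041471523065888 [-0.89  0.69  0.43  1.94 -0.48  0.62 -0.14]
tip [0.4879 0.2544 0.0446]
```

View pics/s4.png

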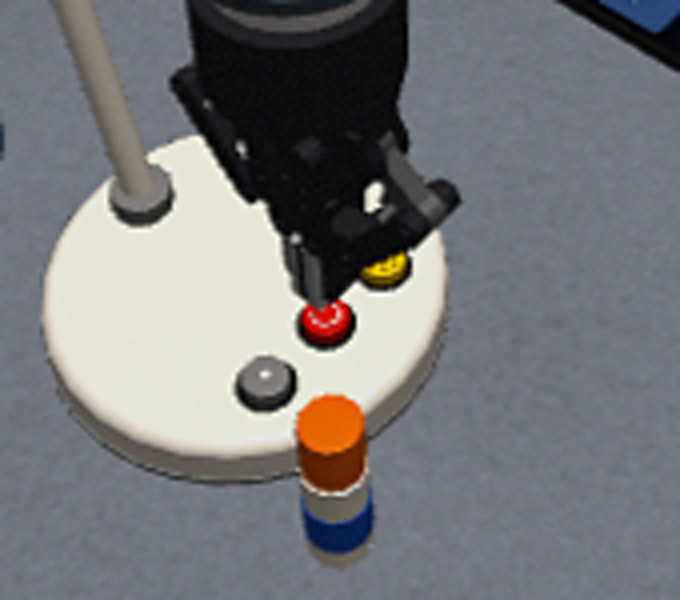

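The tips are right over the red key, clear of the glue stick and the grey key. Pressing in steps.

step_arm([
  {"ax":0,"ay":0,"az":0,"tx":-0.001,"ty":0.0015,"tz":-0.008,"hand":0},
  {"ax":0,"ay":0,"az":0,"tx":-0.001,"ty":0.0015,"tz":-0.012,"hand":0},
  {"ax":0,"ay":0,"az":0,"tx":-0.001,"ty":0.0015,"tz":-0.014,"hand":0},
  {"ax":0,"ay":0,"az":0,"tx":-0.001,"ty":0.0015,"tz":-0.015,"hand":0},
  {"ax":0,"ay":0,"az":0,"tx":-0.001,"ty":0.0015,"tz":-0.016,"hand":0},
  {"ax":0,"ay":0,"az":0,"tx":-0.001,"ty":0.0015,"tz":-0.017,"hand":0},
])

```text
time_s: 7.55
position: [0.486, 0.256, 0.1998]
orientation: [-2.219, -2.224, 0.0]
wrist_force: [-2.3, -0.9, 4.3]
finger_gap: -0.0002
grasp_force: 2.3
```

step_arm([
  {"ax":0,"ay":0,"az":0,"tx":0,"ty":0,"tz":-0.0005,"hand":0},
  {"ax":0,"ay":0,"az":0,"tx":0,"ty":0,"tz":-0.001,"hand":0},
  {"ax":0,"ay":0,"az":0,"tx":0,"ty":0,"tz":-0.001,"hand":0},
])

```text
time_s: 7.92
position: [0.486, 0.256, 0.1989]
orientation: [-2.219, -2.223, 0.0]
wrist_force: [-3.6, -0.1, 5.8]
finger_gap: -0.0003
grasp_force: 3.0
```

5.8 N with about 3 mm of travel is past the click. Releasing and moving over to the yellow key.

step_arm([
  {"ax":0,"ay":0,"az":0,"tx":0,"ty":0,"tz":0.01,"hand":0},
  {"ax":0,"ay":0,"az":0,"tx":0,"ty":0,"tz":0.025,"hand":0},
  {"ax":0,"ay":0,"az":0,"tx":0,"ty":0,"tz":0.025,"hand":0},
  {"ax":0,"ay":0,"az":0,"tx":0.0005,"ty":-0.018,"tz":0.025,"hand":0},
  {"ax":0,"ay":0,"az":0,"tx":0.0005,"ty":-0.036,"tz":0.025,"hand":0},
  {"ax":0,"ay":0,"az":0,"tx":0.0005,"ty":-0.036,"tz":0.018,"hand":0},
  {"ax":0,"ay":0,"az":0,"tx":0.0005,"ty":-0.036,"tz":0.018,"hand":0},
])

```text
time_s: 8.8
position: [0.4862, 0.2198, 0.2159]
orientation: [-2.219, -2.223, 0.002]
wrist_force: [0.2, 0.3, 0.8]
finger_gap: -0.0001
grasp_force: 0.0
```

```bash
python3 st.py; python3 - <<'E'
from workcell import eyes
import cv2,numpy as np
a=eyes.capture('side')['pixels']
cv2.imwrite('pics/s5.png',cv2.resize(a[240:390,170:340,::-1],None,fx=4,fy=4,interpolation=2))
E
```

```text
8.8 [0.4862 0.2198 0.2159] ty [ 1.     0.002 -0.001] tz [-0.001 -0.    -1.   ] [0.19 0.3  0.78] -7.063167343111248e-05 [-0.83  0.67  0.42  1.98 -0.48  0.59 -0.09]
tip [0.486  0.2197 0.0429]
```

View pics/s5.png

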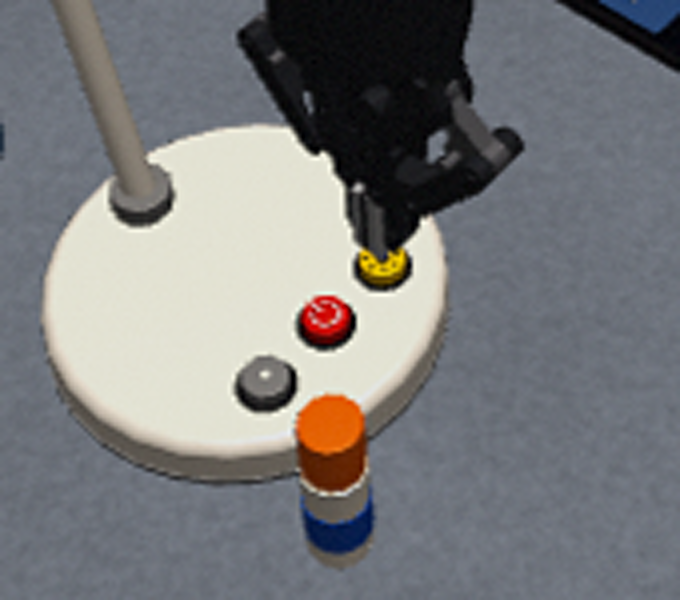

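The red key is up again at (326,318) and the tips are over the yellow key at (383,262). Pressing it the same way.

step_arm([
  {"ax":0,"ay":0,"az":0,"tx":0.0005,"ty":0,"tz":-0.007,"hand":0},
  {"ax":0,"ay":0,"az":0,"tx":0.0005,"ty":0,"tz":-0.011,"hand":0},
  {"ax":0,"ay":0,"az":0,"tx":0.0005,"ty":0,"tz":-0.013,"hand":0},
  {"ax":0,"ay":0,"az":0,"tx":0.0005,"ty":0,"tz":-0.014,"hand":0},
  {"ax":0,"ay":0,"az":0,"tx":0.0005,"ty":0,"tz":-0.015,"hand":0},
  {"ax":0,"ay":0,"az":0,"tx":0.0005,"ty":0,"tz":-0.016,"hand":0},
])

```text
time_s: 9.6
position: [0.487, 0.22, 0.2008]
orientation: [-2.219, -2.224, 0.0]
wrist_force: [-2.4, -0.6, 2.9]
finger_gap: 0.0002
grasp_force: 1.6
```

step_arm([
  {"ax":0,"ay":0,"az":0,"tx":0,"ty":0,"tz":-0.0005,"hand":0},
  {"ax":0,"ay":0,"az":0,"tx":0,"ty":0,"tz":-0.001,"hand":0},
  {"ax":0,"ay":0,"az":0,"tx":0,"ty":0,"tz":-0.001,"hand":0},
])

```text
time_s: 9.98
position: [0.487, 0.22, 0.1998]
orientation: [-2.219, -2.224, 0.0]
wrist_force: [-1.5, -0.4, 4.7]
finger_gap: -0.0001
grasp_force: 2.3
```

One more millimetre to be clearly past the click.

step_arm([
  {"ax":0,"ay":0,"az":0,"tx":0,"ty":0,"tz":-0.0005,"hand":0},
  {"ax":0,"ay":0,"az":0,"tx":0,"ty":0,"tz":-0.001,"hand":0},
  {"ax":0,"ay":0,"az":0,"tx":0,"ty":0,"tz":-0.001,"hand":0},
])

```text
time_s: 10.35
position: [0.487, 0.22, 0.1988]
orientation: [-2.219, -2.224, 0.0]
wrist_force: [-1.8, -1.1, 6.1]
finger_gap: 0.0001
grasp_force: 3.0
```

step_arm([
  {"ax":0,"ay":0,"az":0,"tx":0,"ty":0,"tz":0.01,"hand":0},
  {"ax":0,"ay":0,"az":0,"tx":0,"ty":0,"tz":0.04,"hand":0},
  {"ax":0,"ay":0,"az":0,"tx":0,"ty":0,"tz":0.09,"hand":0},
  {"ax":0,"ay":0,"az":0,"tx":-0.01,"ty":-0.05,"tz":0.1,"hand":0},
  {"ax":0,"ay":0,"az":0,"tx":-0.02,"ty":-0.1,"tz":0.1,"hand":0},
  {"ax":0,"ay":0,"az":0,"tx":-0.02,"ty":-0.1,"tz":0.1,"hand":0},
  {"ax":0,"ay":0,"az":0,"tx":-0.02,"ty":-0.1,"tz":0.1,"hand":0},
])

```text
time_s: 11.22
position: [0.4673, 0.1205, 0.299]
orientation: [2.219, 2.224, 0.001]
wrist_force: [0.2, 1.2, -0.9]
finger_gap: -0.0002
grasp_force: 0.0
```

```bash
python3 - <<'E'
from workcell import eyes
import cv2
cv2.imwrite('pics/s6.png',eyes.capture('side')['pixels'][:,:,::-1])
E
```

```text
(no output)
```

View pics/s6.png

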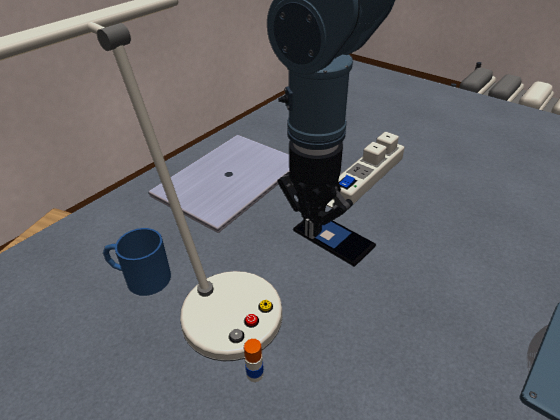

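All three keys are up ((236,336), (251,320), (266,305)). The rocker is over to on at (348,182), the bystanders haven't moved and the gripper is clear in the air. Handing in.

```bash
python3 -c "
from workcell import job;print(job.job_done())"
```

```text
the job is handed in; nothing more can be done
None
```

I handed the job in with the rocker switched on, then the power and brighter keys each pressed past their click and released. Press readings stayed at about 6 N or less, nothing else was moved, and the arm ended clear; the hand-in returned no verdict, and I saw no visible light from the lamp in the last picture.

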